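Set an overlay drill jig on a block held in a tilting vise

ROBOT

A 6-joint arm with a two-finger parallel gripper is mounted at the origin on the work surface. World frame = base frame: x ahead of the robot, y to its left, z up, the work surface at z = 0. Lengths are in mm, angles in rad, forces in N, time in s.
With the tool pointing down it reaches from about 300 to 750 mm from the base axis. Payload 8.5 kg.
Tool frame: the origin (TCP) lies at the very end of the fingers, on their centre line; the grasp point (between the pads) lies 19 mm behind it (env.tcp_to_grasp is the distance from the TCP to the grasp point, in mm); z points along the fingers, y is the line along which they close (so a half turn about z gives the same grasp; the last joint's range is limited). The gripper opens to 88 mm and grips with 3 to 60 N. Pads are 18 mm wide; open, the fingers measure 123 mm over their backs; the gripper's body (75 mm by 187 mm) begins 45 mm behind the grasp point.
Start: joints at [-1.494, 0.381, 1.297, -0, 1.464, -0.215], TCP at [158.217, -526.733, 238.748] pointing down, gripper open.
Joint ranges: [-3.11, 3.11], [-0.89, 2.33], [0.22, 2.48], [-1.42, 4.56], [0.17, 2.85], [-2.88, 2.88]. Speed limits (rad/s): [2.39, 2.39, 3.14, 3.14, 3.14, 3.14].

INTERFACE

Orientations are given as a rotation vector (axis times angle).
In Python, from plant import env gives the robot as it stands. The module is installed in compiled form; this text tells all that it offers.
- The arm moves only by the tool send_rows, never from a script. Its argument "increments" is a list that holds one entry, the list of rows, each a list of 7 numbers: the opening, from 0 (shut) to 1 (fully open), then the shift along the tool's x, y, z each as a share of 150 mm, from -1 to 1, then the turn, a rotation vector about the tool's x, y, z each as a share of 90 degrees, from -1 to 1. In form: [[[grip, dx, dy, dz, wx, wy, wz], ...]]. A call has 1 to 5 rows; each row is the pose to reach, as a shift and turn from the pose commanded when the call began, along the tool's axes at that moment; what a row does not reach only later rows make up. A row lasts 1/10 s, in which the tool goes at most 50 mm and 8.59 degrees, less where a joint would pass 70% of its speed; a pose out of reach is approached as far as the arm can. A call with a number of a shift or a turn outside -1 to 1 is refused whole. A call with a gripper value outside its range is refused whole. The fingers move at their own pace and stop on an object; "newtons" is the grip in N (left out, the last holds). Time passes only in rows, so rows that repeat a pose let the fingers close. It gives the time, the measured TCP pose, the force, the opening and the grip force at its end, in the units of the state.
- env.get_state(): the state, without advancing time (a new reading comes with each control period).
- env.snapshot(name): name is "scene" or "top" or "wrist"; returns a dict with "img" (400x640x3 uint8, red, green, blue), "depth" (400x640 float32, mm along the optical axis (not along the pixel's ray), 0 where there is no reading), "fx", "fy", "cx", "cy" (pixels), "R" (3x3) and "t" (3): a world point X has camera coordinates R X + t. Camera axes: x right, y down, z forward; pixel columns grow to the right and rows downward; lengths in mm; the calibration is good to about 2 mm. A picture is of the moment at which its call begins.
- env.finish_job(): hands the job in; it is judged then, once.
The state is a dict: "time": time; "joint_positions": joint angles; "joint_velocities": joint speeds; "effort": joint torques, N m; "tool_pos": TCP position; "ee_rot": TCP orientation; "contact_force": force on the tool from outside, world axes, zero at the start; "torque": the same for the moment, N m; "width": opening from 0.0 (shut) to 1.0 (fully open); "grip_force": force on a finger pad.
Only numpy, scipy, OpenCV 4.12 (cv2) and the standard library are available. Lean on these libraries where they do the work, as an engineer would, in place of code of your own. Each camera call takes 0.05 s, during which the arm holds its last target. There are 200 camera calls.

TASK

Pick up the drill jig by its red grip bar and set it on the aluminium block in the tilted blue vise, ready for drilling: plate lying flat on the block's sloping top, hook lip home against the uphill side, and the block held between the jig's spring plunger and its side lip, the lip home against the block with no gap. Find by eye or touch just where the block sits along the jaws, lay the jig on without banging it, then let go, leaving the other things on the bench where they are.

Things in the scene. Friction and masses are not known exactly. Their poses are not given: they have to be found in the camera images.
- jig_grip (a point): Centre of the jig's red grip bar, 46 mm long along jig x, 22 mm thick along y (grip across y), rising 42 mm from the plate's top; this point is 26 mm above the plate's top, 44 mm above the lips' lower edges. Jig axes: x towards the hook lip, y towards the long side lip, z up from the plate.
- jig: Drill jig: grey plate 68 x 111 x 8 mm, about 0.44 kg, at first standing level on its lips. They hang 10 mm below its underside, 8 mm thick: hook lip along the +x edge, side lip along +y, and on -y a tab 30 mm long with the spring plunger (brass tail outside). The -x edge is open. Four drill bushes stand 4 mm proud. Origin level with the lips' lower edges, 10 mm under jig_seat.
- jig_seat (a point): Point of the jig's underside (the plane that lies on the block) that lies over the centre of the block's top face when the jig is home; jig axes. It lies 4 mm in -x and 34 mm in -z from jig_grip. From it the hook lip's inner face is 30 mm in +x, the side lip's 45 mm in +y, the tab's 50 mm in -y (plunger's tail out to 69 mm); the plate ends 30 mm in -x.
- jig_hook (a point): Middle of the jig's hook lip, half-way down: 34 mm in +x and 5 mm in -z from jig_seat; jig axes.
- plunger (a joint): How far the jig's spring plunger is pushed back into the tab, m: 0 free, 0.008 flush. Steel pin 8 mm across, round nose, along jig y, 5 mm below the underside, 4 mm in -x of jig_seat; free, it stands 8 mm proud of the tab, so only 87 mm remain to the side lip: press it back 3 mm or more to get the 90 mm block in. About 8 N free, 11 N flush; reads about 0.0025 with the jig home.
- nest (a point): Middle of the vise's jaws, level with the block's top face. Axes: x uphill, y level along the jaws, z square out of the face. The block is 60 mm (x) by 90 mm (y), centred here in x but clamped up to 15 mm to either side in y (not reported). Its sides stand 22 mm clear above the jaws. Hook lip goes on its +x side, side lip +y, plunger -y. Nothing on the vise rises above this plane within 60 mm.
- vise: Base of the vise, 240 x 148 mm, fixed to the bench; origin at the centre of its underside, x towards the raised end, z up. The bed is hinged 85 mm in -x from it, 36 mm up.
- vise_tilt (a joint): Tilt of the vise's bed and block about its hinge, rad: 0 level, growing as the end in +x rises. Locked: it stays as it is.
- tin: Bystander: round tin, steel and blue, 64 mm across, 75 mm tall, origin under its centre.
- oiler: Bystander: white plastic oil bottle with red cap, 44 mm across, 120 mm tall, origin under its centre.
- square: Bystander: engineer's square lying flat, dark stock 18 x 75 x 18 mm with origin under its centre, steel blade 100 mm along its +x.
- hammer: Bystander: hammer, 280 mm long, lying along its x, head to +x.
- file: Bystander: flat file with wooden handle, about 310 mm long along its x, origin near the handle's end, blade to +x.

How it is judged (in metres and radians):
At the end, for the whole second after the job is handed in: The jig rests, released and still, flat on the block (within 1.5 mm in height, turned or tilted under 0.025 rad), hook lip on the uphill side and home within 1.5 mm, the plunger bearing on the block and pushed back 1 to 4 mm, which is the side lip home within 1.5 mm (x of jig_seat in the frame of nest between -0.0015 and 0.0015 m and value of joint plunger between 0.001 and 0.004 m and z of jig_seat in the frame of nest between -0.0015 and 0.0015 m and x of jig_hook in the frame of nest above 0.02 m and angle between the z axis of jig_seat and the z axis of nest, either way round below 0.025 rad and angle between the x axis of jig_seat and the x axis of nest, either way round below 0.025 rad and linear speed of jig below 0.01 m/s and angular speed of jig below 0.05 rad/s); the robot touches nothing.
It fails at once if the jig is banged or forced against the block or vise (more than 200 N) (contact force between jig and vise above 200 N).
It fails at once if a bystander is disturbed (moved more than 25 mm) (distance of any of tin, oiler, square, hammer, file from where it was at the start of the episode above 0.025 m).
It also fails if it takes over 43 s, if anything falls off the work surface, if the arm or the gripper's body presses on something with over 40 N, if the wrist force passes 120 N, or if a joint passes its speed limit or range.

## Working session

There is one attempt and no reset: what is moved stays moved. The work goes in short steps, Python scripts to look and compute and a tool call to move; the robot and the scene stay as the last step left them, time stands still between calls to the robot, and variables do not carry over. Pictures are saved under pics/ and viewed, at most 10 in all, crops included, and the job is handed in when it is done.

Besides the shell and the picture viewer there is one more tool, called after "Emit:" as a command line: name --argument value ..., lists and objects as JSON in quotes. send_rows: Moves the arm, as the interface text tells. Its arguments: {"type":"object","properties":{"increments":{"type":"array","items":{"type":"array","items":{"type":"array","items":{"type":"number","minimum":-1,"maximum":1}}}},"newtons":{"type":"number"}},"required":["increments"]}

```bash
mkdir -p pics
python3 - <<'E'
from plant import env
import cv2,numpy as np,pickle
s=env.get_state();print(s)
for n in("scene","top"):
    d=env.snapshot(n);pickle.dump(d,open(n+'.pkl','wb'));cv2.imwrite(f'pics/{n}0.png',d['img'][:,:,::-1])
    print(n,d['fx'],d['cx'],d['cy'],d['R'].round(3).tolist(),d['t'])
E
```

```text
{'time': 0.0, 'joint_positions': array([-1.49434156e+00,  3.81221712e-01,  1.29823288e+00, -3.74662502e-05,
        1.46361046e+00, -2.15292065e-01]), 'joint_velocities': array([-0.00017073,  0.00051491, -0.00113091,  0.00021859,  0.000781  ,
       -0.00092444]), 'effort': array([-1.13258240e-03, -4.37937391e+01, -2.24552375e+01,  7.12568150e-02,
        3.53117008e-02, -9.11578968e-05]), 'tool_pos': array([ 158.16550238, -526.48101499,  238.13336888]), 'ee_rot': array([-3.10677010e+00, -4.56443684e-01, -1.02008359e-04]), 'contact_force': array([ 0.0509648 ,  0.56932539, -0.00229588]), 'torque': array([-0.0370421 ,  0.04440122, -0.02000998]), 'grip_force': 0.0, 'width': 0.9989947692870422}
scene 381.1826569228602 320.8452228447444 207.92481208038407 [[0.385, 0.923, -0.016], [0.705, -0.305, -0.64], [-0.595, 0.235, -0.769]] [-254.00649206 -302.42619122 1557.01718411]
top 484.6756704415524 321.2546139006566 201.77407505966033 [[-0.007, -1.0, 0.003], [-0.995, 0.006, -0.096], [0.096, -0.004, -0.995]] [  44.42185868  558.11535004 1337.74258326]
```

View pics/scene0.png

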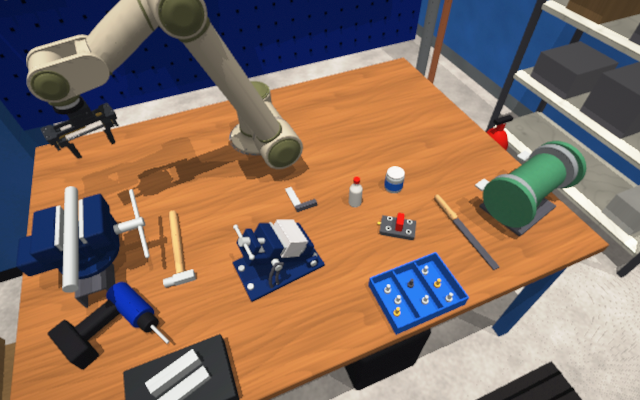

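View pics/top0.png

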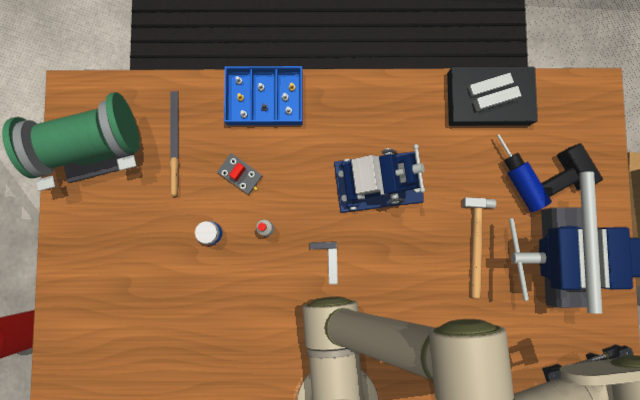

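The pictures show the jig at about (239,173) in top view, red bar on it and brass tail at lower right (257,188); the block in the vise is at (367,175). Oiler is at (264,228), tin at (208,233).

```bash
cat > h.py <<'E'
import numpy as np,cv2,pickle
def pts(d,m):
    v,u=np.nonzero(m&(d['depth']>0)); z=d['depth'][v,u]
    c=np.c_[(u-d['cx'])/d['fx']*z,(v-d['cy'])/d['fy']*z,z]
    return (c-d['t'])@d['R'],u,v      # R^T(c-t)
def plane(p,n=300,tol=2,seed=0):
    r=np.random.default_rng(seed);best=None
    for _ in range(n):
        a,b,c=p[r.choice(len(p),3,False)];k=np.cross(b-a,c-a);l=np.linalg.norm(k)
        if l<1e-3: continue
        k/=l;i=abs((p-a)@k)<tol
        if best is None or i.sum()>best.sum():best=i
    q=p[best];c=q.mean(0);k=np.linalg.svd(q-c)[2][2];k*=np.sign(k[2])
    return c,k,best
def win(d,u0,u1,v0,v1):
    m=np.zeros(d['depth'].shape,bool);m[v0:v1,u0:u1]=1;return m
def hsv(d):return cv2.cvtColor(d['img'],cv2.COLOR_RGB2HSV)
E
python3 - <<'E'
from h import *
d=pickle.load(open('top.pkl','rb'));H=hsv(d)
red=((H[...,0]<8)|(H[...,0]>172))&(H[...,1]>150)&(H[...,2]>90)
p,u,v=pts(d,red&win(d,215,265,150,200));print('red',len(p),p.mean(0),p[:,2].max())
t=p[p[:,2]>50]
print(t.mean(0),cv2.minAreaRect(t[:,:2].astype('f4')))
g=(H[...,1]<60)&win(d,215,265,150,200)
p,u,v=pts(d,g);p=p[(p[:,2]>10)&(p[:,2]<36)];print('plate',cv2.minAreaRect(p[:,:2].astype('f4')),np.median(p[:,2]))
br=(H[...,0]>15)&(H[...,0]<35)&(H[...,1]>120)&win(d,215,265,150,200)
p,u,v=pts(d,br);p=p[p[:,2]>6];print('brass',p.round())
w=(H[...,1]<40)&(H[...,2]>140)&win(d,345,390,150,200)
p,u,v=pts(d,w);c,k,i=plane(p);print('block',c,k,i.sum(),len(p));q=p[i];print(cv2.minAreaRect(q[:,:2].astype('f4')),cv2.boxPoints(cv2.minAreaRect(q[:,:2].astype('f4'))))
p,u,v=pts(d,(H[...,0]>100)&(H[...,0]<130)&(H[...,1]>100)&win(d,325,430,140,220));p=p[(p[:,2]>5)&(p[:,2]<200)]
print('vise',cv2.minAreaRect(p[p[:,2]<25][:,:2].astype('f4')))
for a,b in((330,380),(180,260)):
  x=cv2.resize(d['img'][140:220,(330 if a==330 else 200):(430 if a==330 else 300)],None,fx=4,fy=4,interpolation=cv2.INTER_CUBIC)
  cv2.imwrite(f'pics/c{a}.png',x[:,:,::-1])
A=cv2.imread('pics/c330.png');B=cv2.imread('pics/c180.png');cv2.imwrite('pics/c.png',np.hstack([B,A]))
E
```

```text
red 159 [642.20586275 274.21934054  54.78563856] 68.85138586601431
[643.4434769  274.88461359  59.30431945] ((643.9968872070312, 275.271484375), (20.616395950317383, 44.55177688598633), 54.3759880065918)
plate ((642.5944213867188, 273.72344970703125), (111.33879089355469, 65.97749328613281), 53.993309020996094) 18.63122537253191
brass [[607. 230.   8.]
 [604. 232.  11.]
 [604. 230.  10.]
 [604. 227.   8.]
 [604. 224.   8.]
 [601. 236.   8.]
 [601. 233.   7.]
 [601. 230.  10.]
 [600. 226.  12.]
 [600. 224.  13.]
 [598. 230.   7.]
 [598. 227.  11.]]
block [618.25198013 -69.58725771 149.04686707] [-0.06196214  0.51412685  0.85547313] 445 963
((618.6331176757812, -69.66999816894531), (88.80165100097656, 51.8659553527832), 6.878592491149902) [[ 571.446     -49.241386]
 [ 577.6578   -100.73402 ]
 [ 665.82025   -90.09861 ]
 [ 659.60846   -38.60598 ]]
vise ((616.4972534179688, -121.95984649658203), (144.31527709960938, 235.4235076904297), 7.069746494293213)
```

View pics/c.png

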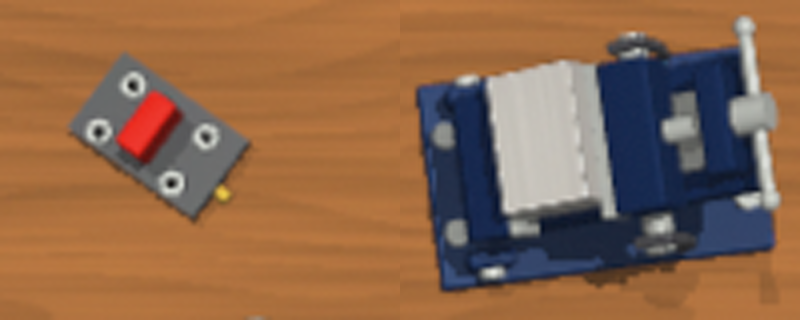

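The crops confirm the bar runs along jig x, with the brass tail at the lower right (-y end); the block slopes up to the right, so uphill is world -y. Now I check the oiler's clearance and plan the approach.

```bash
cat >> h.py <<'E'
from scipy.spatial.transform import Rotation as Rn, Slerp
def down(yaw):
    x=np.array([np.cos(yaw),np.sin(yaw),0]);z=np.array([0,0,-1.]);return Rn.from_matrix(np.c_[x,np.cross(z,x),z])
def plan(p0,R0,p1,R1,n):
    """n calls from pose 0 to pose 1: tool-frame shares"""
    S=Slerp([0,1],Rn.concatenate([R0,R1]));p0=np.array(p0,float);p1=np.array(p1,float);p,R=p0,R0
    for i in range(n):
        q=p0+(p1-p0)*(i+1)/n;Q=S((i+1)/n)
        d=R.inv().apply(q-p);w=(R.inv()*Q).as_rotvec()
        a=np.r_[d/150,w/(np.pi/2)].round(4)
        print(a.tolist(),'rows',int(np.ceil(max(np.linalg.norm(d)/50,np.degrees(np.linalg.norm(w))/8.59))))
        p=p+R.apply(a[:3]*150);R=R*Rn.from_rotvec(a[3:]*np.pi/2)
    return p,R
E
python3 - <<'E'
from h import *
from plant import env
d=pickle.load(open('top.pkl','rb'));H=hsv(d)
red=((H[...,0]<8)|(H[...,0]>172))&(H[...,1]>120)&(H[...,2]>90)
p,u,v=pts(d,red&win(d,250,280,215,245));p=p[p[:,2]>60];print('cap',p.mean(0),p[:,2].max())
o=p.mean(0)-[644,275.4,0];y=np.radians(144.2);print('in tool x,y',o@[np.cos(y),np.sin(y),0],o@[np.sin(y),-np.cos(y),0])
s=env.get_state();R0=Rn.from_rotvec(s['ee_rot'])
R1=down(y)
# slerp the short way needs +127deg
plan(s['tool_pos'],R0,[644,275.4,200],R1,6)
E
```

```text
cap [485.71498159 197.64966959 117.94176724] 126.02152868690699
in tool x,y 82.89859901694594 -155.65051626296142
[0.7733, -0.6981, 0.0435, -0.0, -0.0002, -0.2361] rows 4
[0.9737, -0.3703, 0.0432, -0.0001, -0.0001, -0.2361] rows 4
[1.0417, 0.0077, 0.0431, -0.0, -0.0002, -0.236] rows 4
[0.9682, 0.3846, 0.0427, -0.0001, -0.0002, -0.2361] rows 4
[0.763, 0.7093, 0.0426, -0.0, -0.0001, -0.2361] rows 4
[0.454, 0.9377, 0.0424, -0.0001, -0.0002, -0.2361] rows 4
```

Emit:
send_rows --increments '[[[1,0.773,-0.698,0.043,0,0,-0.236],[1,0.773,-0.698,0.043,0,0,-0.236],[1,0.773,-0.698,0.043,0,0,-0.236],[1,0.773,-0.698,0.043,0,0,-0.236]]]'

```text
time: 0.5
tool_pos: [240.7, -389.0, 232.2]
ee_rot: [-2.966, -1.029, -0.001]
contact_force: [-0.4, -1.0, -0.6]
width: 0.999
grip_force: 0.0
```

Emit:
send_rows --increments '[[[1,0.974,-0.37,0.043,0,0,-0.236],[1,0.974,-0.37,0.043,0,0,-0.236],[1,0.974,-0.37,0.043,0,0,-0.236],[1,0.974,-0.37,0.043,0,0,-0.236]]]'

```text
time: 0.9
tool_pos: [321.5, -256.1, 225.7]
ee_rot: [-2.726, -1.559, -0.001]
contact_force: [-0.9, -0.4, 0.1]
width: 1.003
grip_force: 0.0
```

Emit:
send_rows --increments '[[[1,1,0.008,0.043,0,0,-0.236],[1,1,0.008,0.043,0,0,-0.236],[1,1,0.008,0.043,0,0,-0.236],[1,1,0.008,0.043,0,0,-0.236]]]'

```text
time: 1.3
tool_pos: [399.8, -127.7, 219.1]
ee_rot: [-2.391, -2.037, -0.001]
contact_force: [-0.5, -0.3, -0.6]
width: 1.001
grip_force: 0.0
```

Emit:
send_rows --increments '[[[1,0.968,0.385,0.043,0,0,-0.236],[1,0.968,0.385,0.043,0,0,-0.236],[1,0.968,0.385,0.043,0,0,-0.236],[1,0.968,0.385,0.043,0,0,-0.236]]]'

```text
time: 1.7
tool_pos: [480.9, 4.5, 212.4]
ee_rot: [-1.979, -2.439, -0.001]
contact_force: [-1.0, -0.7, -0.3]
width: 1.0
grip_force: 0.0
```

Emit:
send_rows --increments '[[[1,0.763,0.709,0.043,0,0,-0.236],[1,0.763,0.709,0.043,0,0,-0.236],[1,0.763,0.709,0.043,0,0,-0.236],[1,0.763,0.709,0.043,0,0,-0.236]]]'

```text
time: 2.1
tool_pos: [562.1, 137.6, 205.4]
ee_rot: [-1.498, -2.761, -0.0]
contact_force: [-0.1, -0.5, 0.2]
width: 0.999
grip_force: 0.0
```

Emit:
send_rows --increments '[[[1,0.454,0.938,0.043,0,0,-0.236],[1,0.454,0.938,0.043,0,0,-0.236],[1,0.454,0.938,0.043,0,0,-0.236],[1,0.454,0.938,0.043,0,0,-0.236]]]'

```text
time: 2.5
tool_pos: [643.1, 270.8, 198.0]
ee_rot: [-0.964, -2.989, 0.001]
contact_force: [-0.3, -0.1, -0.3]
width: 1.003
grip_force: 0.0
```

Run:
```python
from h import *
from plant import env
d=env.snapshot('wrist');cv2.imwrite('pics/w1.png',d['img'][:,:,::-1]);H=hsv(d)
red=((H[...,0]<8)|(H[...,0]>172))&(H[...,1]>150)&(H[...,2]>60)
p,u,v=pts(d,red);print(len(p),u.mean(),v.mean());t=p[(p[:,2]>55)&(p[:,2]<70)&(abs(p[:,0]-644)<60)];print(cv2.minAreaRect(t[:,:2].astype('f4')),np.median(t[:,2]))
r=cv2.minAreaRect(t[:,:2].astype('f4'));s=env.get_state();print(s['tool_pos'],s['ee_rot'])
R0=Rn.from_rotvec(s['ee_rot']);c=r[0]
plan(s['tool_pos'],R0,[c[0],c[1],27],down(np.radians(144.2)),2)
```

```text
2076 213.4441233140655 138.58718689788054
((642.3969116210938, 277.83917236328125), (20.82321548461914, 44.45640563964844), 53.82694625854492) 59.71046568091663
[642.58570642 269.6260536  198.24833998] [-9.67936082e-01 -2.98749436e+00  1.62548985e-03]
[0.0161, 0.0226, 0.5708, -0.0004, -0.0003, -0.0006] rows 2
[0.0163, 0.0222, 0.5708, -0.0005, -0.0002, -0.0006] rows 2
```

View pics/w1.png

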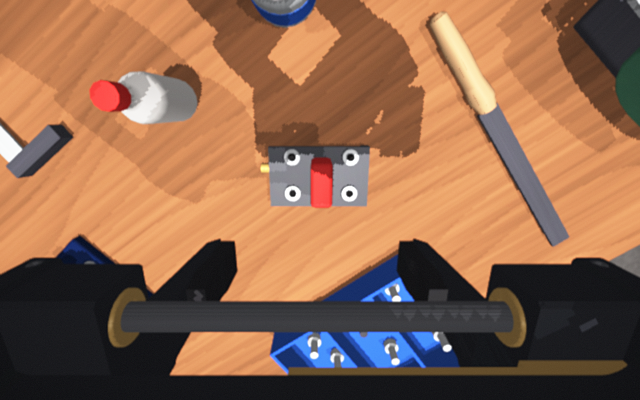

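The wrist view shows the bar at (321,183), centred between the fingers and parallel to the pads; the oiler and file are well clear.

Emit:
send_rows --increments '[[[1,0.025,0.042,0.25,0,0,0],[1,0.025,0.042,0.55,0,0,0],[1,0.025,0.042,0.8,0,0,0],[1,0.025,0.042,1.0,0,0,0],[1,0.025,0.042,1.0,0,0,0]]]'

```text
time: 3.05
tool_pos: [640.1, 273.4, 46.1]
ee_rot: [-0.971, -2.981, 0.008]
contact_force: [0.8, -0.9, -0.4]
width: 1.0
grip_force: 0.0
```

Emit:
send_rows --increments '[[[1,0,0,0.08,0,0,0],[1,0,0,0.142,0,0,0],[0,0,0,0.142,0,0,0],[0,0,0,0.142,0,0,0],[0,0,0,0.142,0,0,0]]]' --newtons 50

```text
time: 3.55
tool_pos: [642.2, 277.0, 29.7]
ee_rot: [0.966, 2.988, 0.001]
contact_force: [0.4, -0.2, 0.3]
width: 0.754
grip_force: 0.0
```

Emit:
send_rows --increments '[[[0,0,0,0,0,0,0],[0,0,0,0,0,0,0],[0,0,0,0,0,0,0],[0,0,0,0,0,0,0]]]'

```text
time: 3.95
tool_pos: [641.9, 276.9, 28.8]
ee_rot: [0.967, 2.989, 0.0]
contact_force: [-0.4, 0.4, -0.4]
width: 0.387
grip_force: 0.0
```

Emit:
send_rows --increments '[[[0,0,0,0,0,0,0],[0,0,0,0,0,0,0],[0,0,0,0,0,0,0],[0,0,0,0,0,0,0]]]'

```text
time: 4.35
tool_pos: [641.9, 276.9, 28.8]
ee_rot: [0.967, 2.989, 0.0]
contact_force: [0.4, 0.2, 0.1]
width: 0.245
grip_force: 50.0
```

Emit:
send_rows --increments '[[[0,0,0,-0.2,0,0,0],[0,0,0,-0.5,0,0,0],[0,0,0,-0.8,0,0,0],[0,0,0,-1,0,0,0]]]'

```text
time: 4.75
tool_pos: [641.9, 276.9, 181.5]
ee_rot: [0.966, 2.988, 0.002]
contact_force: [0.4, -0.2, -4.9]
width: 0.249
grip_force: 50.0
```

Emit:
send_rows --increments '[[[0,0,0,-0.3,0,0,0],[0,0,0,-0.6,0,0,0],[0,0,0,-0.9,0,0,0],[0,0,0,-0.9,0,0,0],[0,0,0,-0.9,0,0,0]]]'

```text
time: 5.25
tool_pos: [641.7, 276.9, 312.9]
ee_rot: [-0.966, -2.988, 0.001]
contact_force: [0.1, 0.8, -5.4]
width: 0.247
grip_force: 50.0
```

Jig held. Now plan the transfer to a hover uphill of and above the block.

```bash
cat >> h.py <<'E'
TILT=np.arctan2(np.hypot(.06196,.51413),.85547);YAW=np.radians(7.0)
N=np.array([618.4,-69.6,149.05])
Y=np.array([np.cos(YAW),np.sin(YAW),0]);XH=np.array([np.sin(YAW),-np.cos(YAW),0])
X=XH*np.cos(TILT)+np.array([0,0,np.sin(TILT)]);Z=np.cross(X,Y)
RN=Rn.from_matrix(np.c_[X,Y,Z])
SEAT=np.array([3.05,0,18.8]) # in tool
def tool(off,roll=0):
    R=RN*Rn.from_rotvec([np.radians(roll),0,0])*Rn.from_matrix(np.diag([-1,1,-1]))
    return N+RN.apply(off)-R.apply(SEAT),R
def seat(s):
    R=Rn.from_rotvec(s['ee_rot']);p=s['tool_pos']+R.apply(SEAT)
    return RN.inv().apply(p-N),(RN.inv()*R*Rn.from_matrix(np.diag([-1,1,-1]))).as_rotvec(degrees=True)
E
python3 - <<'E'
from h import *
from plant import env
s=env.get_state();R0=Rn.from_rotvec(s['ee_rot']);print(Z,np.degrees(TILT))
p,R=tool([75,-6,80]);print(p)
plan(s['tool_pos'],R0,p,R,3)
E
```

```text
[-0.06311012  0.51399071  0.85547102] 31.18819013295156
[614.34659959 -85.82075714 273.98878294]
[-0.4227, -0.6889, 0.0866, 0.0473, -0.1089, 0.1703] rows 3
[-0.5628, -0.5445, 0.2179, 0.0473, -0.1089, 0.1703] rows 3
[-0.6356, -0.3612, 0.3553, 0.0473, -0.1089, 0.1703] rows 3
```

Emit:
send_rows --increments '[[[0,-0.423,-0.689,0.087,0.047,-0.109,0.17],[0,-0.423,-0.689,0.087,0.047,-0.109,0.17],[0,-0.423,-0.689,0.087,0.047,-0.109,0.17],[0,-0.423,-0.689,0.087,0.047,-0.109,0.17]]]'

```text
time: 5.65
tool_pos: [631.7, 153.5, 297.5]
ee_rot: [1.3, 2.705, -0.191]
contact_force: [-0.5, 0.1, -4.9]
width: 0.241
grip_force: 50.0
```

Emit:
send_rows --increments '[[[0,-0.563,-0.545,0.218,0.047,-0.109,0.17],[0,-0.563,-0.545,0.218,0.047,-0.109,0.17],[0,-0.563,-0.545,0.218,0.047,-0.109,0.17],[0,-0.563,-0.545,0.218,0.047,-0.109,0.17]]]'

```text
time: 6.05
tool_pos: [622.9, 33.6, 284.9]
ee_rot: [1.569, 2.377, -0.354]
contact_force: [-0.2, 0.7, -4.2]
width: 0.241
grip_force: 50.0
```

Emit:
send_rows --increments '[[[0,-0.636,-0.361,0.355,0.047,-0.109,0.17],[0,-0.636,-0.361,0.355,0.047,-0.109,0.17],[0,-0.636,-0.361,0.355,0.047,-0.109,0.17],[0,-0.636,-0.361,0.355,0.047,-0.109,0.17],[0,-0.636,-0.361,0.355,0.047,-0.109,0.17]]]'

```text
time: 6.55
tool_pos: [614.9, -84.8, 273.6]
ee_rot: [1.781, 2.019, -0.494]
contact_force: [0.1, 0.6, -4.8]
width: 0.246
grip_force: 50.0
```

Run:
```python
from h import *
from plant import env
d=env.snapshot('wrist');pickle.dump(d,open('w2.pkl','wb'));cv2.imwrite('pics/w2.png',d['img'][:,:,::-1])
s=env.get_state();print(seat(s),s['contact_force'],s['time'])
```

```text
(array([73.86717821, -5.10021528, 80.69651582]), array([0.16394102, 0.11444462, 0.14283522])) [ 0.33239986 -0.15333715 -4.53170633] 6.6
```

View pics/w2.png

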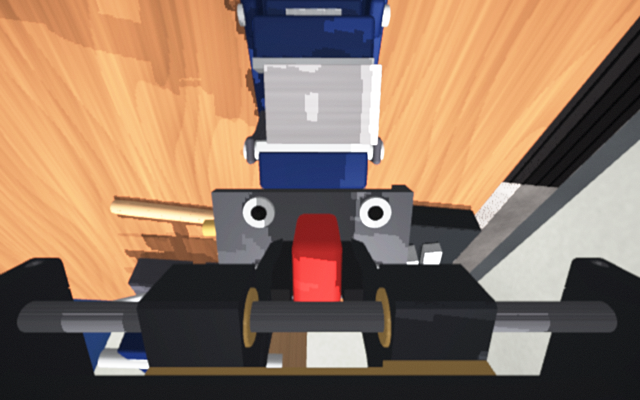

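The wrist view shows the block's top around cols 264–380, rows 64–145, and the jig's -x plate edge at row 190 (cols 213–412). I fit both in the nest frame from depth.

Run:
```python
from h import *
d=pickle.load(open('w2.pkl','rb'));H=hsv(d)
w=(H[...,1]<50)&(H[...,2]>120)&win(d,225,400,50,165)
p,u,v=pts(d,w);c,k,i=plane(p,tol=1.0);q=RN.inv().apply(p[i]-N);uu,vv=u[i],v[i]
print('n in nest',RN.inv().apply(k),i.sum(),len(p),'z',q[:,2].mean(),q[:,2].std())
for a in(0,1):print('xy'[a],np.percentile(q[:,a],[0,.3,1,2,98,99,99.7,100]).round(2))
# row/column borders
for r in range(75,140,16):
  m=vv==r;print(r,uu[m].min(),uu[m].max(),q[m,1].min().round(1),q[m,1].max().round(1))
for col in range(275,375,24):
  m=uu==col;print(col,vv[m].min(),vv[m].max(),q[m,0].min().round(1),q[m,0].max().round(1))
g=(H[...,1]<50)&(H[...,2]<150)&win(d,205,420,180,264)
p,u,v=pts(d,g);q=RN.inv().apply(p-N);j=(q[:,2]>40);p,q,u,v=p[j],q[j],u[j],v[j];c,k,i=plane(p,tol=1.0)
print('plate n',RN.inv().apply(k),i.sum(),len(p));q=q[i]
print('z',q[:,2].mean(),'xmin',np.percentile(q[:,0],[0,.5,1,2,5]),'y',np.percentile(q[:,1],[0,.5,1,99,99.5,100]))
print(cv2.minAreaRect(q[:,:2].astype('f4')))
```

```text
n in nest [-2.65984892e-02  4.65560391e-05  9.99646197e-01] 7660 11194 z 0.292499396913813 0.6754426130967758
x [-32.7  -32.58 -32.42 -31.79  25.63  26.39  26.5   26.59]
y [-45.61 -45.32 -44.7  -43.81  42.01  42.97  43.68  44.2 ]
75 264 380 -45.1 43.8
91 265 378 -44.9 42.8
107 265 378 -45.3 43.6
123 266 377 -45.1 43.3
139 267 376 -44.7 43.3
275 64 143 -32.4 26.5
299 64 142 -32.6 25.7
323 64 143 -32.5 26.5
347 64 143 -32.5 26.4
371 64 142 -32.7 25.6
plate n [ 0.00543725 -0.00269231  0.99998159] 6978 9793
z 88.49547185064634 xmin [42.95204837 43.18343957 43.30042314 43.55946694 44.22960125] y [-63.06384513 -62.22770951 -61.89622664  47.19114804  47.67508386
  48.27876997]
((65.29153442382812, -7.395118713378906), (44.60854721069336, 111.37264251708984), 0.05083303153514862)
```

Run:
```python
from h import *
for n,wd in(('top',(345,390,150,200)),('scene',(270,310,215,262))):
  d=pickle.load(open(n+'.pkl','rb'));H=hsv(d)
  p,u,v=pts(d,(H[...,1]<45)&(H[...,2]>130)&win(d,*wd))
  for tol in(2,3,4):
    c,k,i=plane(p,tol=tol,n=800);print(n,c.round(1),k.round(4),i.sum(),len(p),'tilt',np.degrees(np.arccos(k[2])),'yaw',np.degrees(np.arctan2(-k[0],k[1])))
d=pickle.load(open('w2.pkl','rb'));H=hsv(d)
p,u,v=pts(d,(H[...,1]<50)&(H[...,2]>120)&win(d,225,400,50,165))
for m in(v<105,v>=105):
  c,k,i=plane(p[m],tol=1.);print('w',k,'tilt',np.degrees(np.arccos(k[2])))
m=win(d,225,400,50,165)&(H[...,2]>120)&(H[...,1]<50)
```

```text
top [617.8 -69.8 148.4] [-0.05    0.5154  0.8555] 446 987 tilt 31.188115611949556 yaw 5.544779996815268
top [617.8 -70.1 148.9] [-0.0719  0.5194  0.8515] 592 987 tilt 31.62577017243955 yaw 7.882307527962451
top [618.  -70.2 149. ] [-0.0637  0.5428  0.8374] 679 987 tilt 33.12835834127207 yaw 6.697531746343507
scene [622.4 -70.1 149.3] [-0.067   0.5278  0.8467] 355 735 tilt 32.14387764438601 yaw 7.2350716842558365
scene [622.8 -70.3 149.4] [-0.0662  0.5302  0.8453] 404 735 tilt 32.29566913408505 yaw 7.118025481222113
scene [624.1 -71.  149.6] [-0.054   0.5187  0.8532] 428 735 tilt 31.436100329949923 yaw 5.943518138868773
w [-0.0642303   0.53032561  0.84535745] tilt 32.28974633833921
w [-0.06334216  0.53235321  0.84414917] tilt 32.41910892357148
```

```bash
cat >> h.py <<'E'
N=N+RN.apply([-2.7,-0.9,0.3]);TILT=np.radians(32.4)
X=XH*np.cos(TILT)+np.array([0,0,np.sin(TILT)]);Z=np.cross(X,Y);RN=Rn.from_matrix(np.c_[X,Y,Z])
E
python3 - <<'E'
from h import *
from plant import env
s=env.get_state();print(seat(s));R0=Rn.from_rotvec(s['ee_rot'])
p,R=tool([4,-10,35],10);print(p)
p,R=plan(s['tool_pos'],R0,p,R,1)
for z in(15,8.5): p,R=plan(p,R,*tool([4,-10,z],10),1)
E
```

```text
(array([78.25031895, -4.20021528, 78.75925417]), array([0.16544598, 1.32625303, 0.14109671]))
[601.27146485 -46.32691238 196.86971366]
[0.4911, -0.0598, 0.3044, -0.1093, -0.0148, 0.0003] rows 2
[0.0, -0.0231, 0.1313, 0.0, -0.0, -0.0] rows 1
[0.0, -0.0076, 0.0427, 0.0, -0.0, -0.0] rows 1
```

Emit:
send_rows --increments '[[[0,0.25,-0.03,0.15,-0.055,-0.007,0],[0,0.491,-0.06,0.304,-0.109,-0.015,0],[0,0.491,-0.06,0.304,-0.109,-0.015,0],[0,0.491,-0.06,0.304,-0.109,-0.015,0]]]'

```text
time: 7.0
tool_pos: [600.8, -46.3, 197.0]
ee_rot: [1.663, 1.982, -0.331]
contact_force: [1.3, -0.4, -3.2]
width: 0.243
grip_force: 50.0
```

Emit:
send_rows --increments '[[[0,0,-0.007,0.04,0,0,0],[0,0,-0.015,0.09,0,0,0],[0,0,-0.023,0.131,0,0,0],[0,0,-0.023,0.131,0,0,0]]]'

```text
time: 7.4
tool_pos: [602.4, -59.3, 179.9]
ee_rot: [1.667, 1.978, -0.332]
contact_force: [0.7, -0.2, -4.1]
width: 0.245
grip_force: 50.0
```

Run:
```python
from h import *
from plant import env
s=env.get_state();print(seat(s),s['contact_force'],s['time']);R0=Rn.from_rotvec(s['ee_rot'])
p,R=plan(s['tool_pos'],R0,*tool([4,-10,8.5],10),1)
d=env.snapshot('wrist');cv2.imwrite('pics/w3.png',d['img'][:,:,::-1])
```

```text
(array([  5.98413453, -10.45899917,  13.6928311 ]), array([ 9.87125828, -0.10954225, -0.10891193])) [ 0.71949299 -0.19693609 -4.13064839] 7.4
[0.013, -0.0032, 0.0346, -0.0014, 0.0013, -0.0011] rows 1
```

View pics/w3.png

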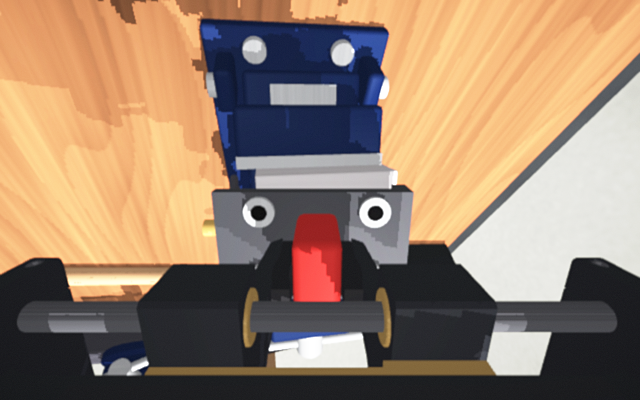

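The block shows rows 168–190 just beyond the plate's open edge, right end at col 393, as planned with the jig shifted. Descend and then press the plunger along +y.

Emit:
send_rows --increments '[[[0,0.007,-0.001,0.017,0,0,0],[0,0.013,-0.003,0.034,0,0,0],[0,0.013,-0.003,0.034,0,0,0]]]'

```text
time: 7.75
tool_pos: [602.9, -59.6, 175.0]
ee_rot: [1.665, 1.978, -0.331]
contact_force: [0.1, 0.5, -5.6]
width: 0.247
grip_force: 50.0
```

Emit:
send_rows --increments '[[[0,0,0.015,0.003,0,0,0],[0,0,0.026,0.005,0,0,0],[0,0,0.026,0.005,0,0,0]]]'

```text
time: 8.05
tool_pos: [607.3, -59.1, 175.4]
ee_rot: [1.665, 1.978, -0.33]
contact_force: [-1.3, 0.3, -5.1]
width: 0.246
grip_force: 50.0
```

```bash
cat >> h.py <<'E'
def rep():
    from plant import env
    s=env.get_state();a,b=seat(s);f=RN.inv().apply(s['contact_force']+[0,0,4.4])
    print('seat',a.round(2),'rot',b.round(2),'F',f.round(1),'t',s['time']);return s
E
python3 -c "from h import *;rep()"
```

```text
seat [ 3.84 -5.61  9.71] rot [ 9.98 -0.13 -0.09] F [-0.8 -1.3 -0.4] t 8.05
```

Emit:
send_rows --increments '[[[0,0,0.013,0.006,0,0,0],[0,0,0.025,0.011,0,0,0],[0,0,0.025,0.011,0,0,0]]]'

```text
time: 8.35
tool_pos: [609.3, -59.4, 173.9]
ee_rot: [1.668, 1.98, -0.336]
contact_force: [-7.7, -0.6, -2.8]
width: 0.244
grip_force: 50.1
```

```bash
python3 -c "from h import *;rep()"
```

```text
seat [ 3.53 -3.73  8.04] rot [ 9.66 -0.12 -0.03] F [ 0.5 -7.7  1.5] t 8.35
```

Emit:
send_rows --increments '[[[0,0,0.012,0.002,0,0,0],[0,0,0.026,0.005,0,0,0],[0,0,0.026,0.005,0,0,0],[0,0,0.026,0.005,0,0,0]]]'

```text
time: 8.75
tool_pos: [612.7, -59.1, 173.5]
ee_rot: [1.668, 1.98, -0.337]
contact_force: [-9.5, -0.4, -1.9]
width: 0.246
grip_force: 50.1
```

```bash
python3 -c "from h import *;rep()"
```

```text
seat [ 3.4  -0.37  7.7 ] rot [ 9.58 -0.11 -0.01] F [ 0.7 -9.5  2.5] t 8.75
```

Run:
```python
from h import *
s=rep();R0=Rn.from_rotvec(s['ee_rot'])
p,R=plan(s['tool_pos'],R0,*tool([3.5,1.6,8.2],9.6),1)
p,R=plan(p,R,*tool([3.5,1.8,1.5],0),1)
```

```text
seat [ 3.4  -0.37  7.7 ] rot [ 9.58 -0.11 -0.01] F [ 0.7 -9.5  2.5] t 8.75
[-0.0009, 0.0135, -0.0011, -0.0002, 0.0012, -0.0] rows 1
[-0.0, 0.0147, 0.046, 0.1067, -0.0, -0.0] rows 2
```

Emit:
send_rows --increments '[[[0,-0.001,0.007,-0.001,0,0.001,0],[0,-0.001,0.0135,-0.001,0,0.001,0],[0,-0.001,0.0135,-0.001,0,0.001,0]]]'

```text
time: 9.05
tool_pos: [614.5, -58.8, 173.7]
ee_rot: [1.669, 1.982, -0.337]
contact_force: [-9.4, -0.7, -3.1]
width: 0.246
grip_force: 50.1
```

Emit:
send_rows --increments '[[[0,0,0.004,0.011,0.027,0,0],[0,0,0.007,0.023,0.053,0,0],[0,0,0.011,0.034,0.08,0,0],[0,0,0.011,0.034,0.08,0,0]]]'

```text
time: 9.45
tool_pos: [617.8, -61.2, 169.2]
ee_rot: [1.746, 1.998, -0.471]
contact_force: [-9.6, -3.6, -5.6]
width: 0.245
grip_force: 50.0
```

Run:
```python
from h import *
s=rep();R0=Rn.from_rotvec(s['ee_rot'])
p,R=plan(s['tool_pos'],R0,*tool([3.5,1.8,1.5],0),1)
```

```text
seat [3.34 2.1  2.39] rot [2.27 0.   0.01] F [  1.4 -10.   -2.2] t 9.45
[-0.0011, 0.0027, 0.006, 0.0252, -0.0, 0.0002] rows 1
```

Emit:
send_rows --increments '[[[0,0,0.0,0.004,0.012,0,0],[0,0,0.0,0.008,0.025,0,0],[0,0,0.0,0.012,0.025,0,0],[0,0,0,0.016,0.025,0,0]]]'

```text
time: 9.85
tool_pos: [617.9, -62.1, 167.9]
ee_rot: [1.769, 2.001, -0.512]
contact_force: [-8.8, 1.3, -0.8]
width: 0.246
grip_force: 50.1
```

```bash
python3 -c "from h import *;rep()"
```

```text
seat [3.4  1.36 0.82] rot [ 0.14  0.01 -0.  ] F [-0.  -8.5  4.3] t 9.85
```

Emit:
send_rows --increments '[[[0,0,0,0.01,0,0,0],[0,0,0,0.015,0,0,0],[0,0,0,0.015,0,0,0]]]'

```text
time: 10.15
tool_pos: [618.0, -62.6, 167.0]
ee_rot: [1.768, 2.0, -0.51]
contact_force: [-12.4, 5.1, 3.0]
width: 0.244
grip_force: 50.1
```

```bash
python3 -c "from h import *;rep()"
```

```text
seat [ 3.41  1.44 -0.23] rot [ 0.21  0.01 -0.03] F [ -1.6 -11.7   9.8] t 10.15
```

Emit:
send_rows --increments '[[[0,0,-0.01,0.0,0,0,0],[0,0,-0.02,0.0,0,0,0],[0,0,-0.025,0,0,0,0],[0,0,-0.025,0,0,0,0]]]'

```text
time: 10.55
tool_pos: [616.3, -62.9, 167.3]
ee_rot: [1.766, 1.999, -0.504]
contact_force: [-2.8, 5.4, -0.4]
width: 0.243
grip_force: 50.1
```

```bash
python3 -c "from h import *;rep()"
```

```text
seat [ 3.62 -0.16 -0.08] rot [ 0.53  0.   -0.08] F [-2.7 -2.2  6.4] t 10.55
```

Emit:
send_rows --increments '[[[0,0,-0.008,0.0,0,0,0],[0,0,-0.016,0.0,0,0,0],[0,0,-0.02,0,0,0,0],[0,0,-0.02,0,0,0,0]]]'

```text
time: 10.95
tool_pos: [616.1, -62.9, 167.5]
ee_rot: [1.763, 1.997, -0.495]
contact_force: [11.5, 6.1, -5.9]
width: 0.245
grip_force: 50.1
```

```bash
python3 -c "from h import *;rep()"
```

```text
seat [ 3.68 -0.26  0.18] rot [ 0.95  0.01 -0.13] F [-4.8 12.1  1.2] t 10.95
```

Emit:
send_rows --increments '[[[0,0.005,0.008,0.003,0.008,0,0],[0,0.012,0.01,0.004,0.01,0,0],[0,0.02,0.01,0.004,0.01,0,0],[0,0.02,0.01,0.004,0.01,0,0]]]'

```text
time: 11.35
tool_pos: [616.3, -62.6, 166.9]
ee_rot: [1.772, 1.995, -0.519]
contact_force: [4.8, -3.4, 5.3]
width: 0.244
grip_force: 50.0
```

```bash
python3 -c "from h import *;rep()"
```

```text
seat [ 3.22 -0.36 -0.27] rot [-0.11 -0.23 -0.18] F [8.5 4.4 6.1] t 11.35
```

Emit:
send_rows --increments '[[[0,0.006,0.003,-0.004,0,0,0],[0,0.012,0.003,-0.007,0,0,0],[0,0.02,0.003,-0.007,0,0,0],[0,0.02,0.003,-0.007,0,0,0]]]'

```text
time: 11.75
tool_pos: [616.1, -60.3, 165.9]
ee_rot: [1.772, 1.995, -0.521]
contact_force: [4.6, -7.4, 2.7]
width: 0.244
grip_force: 50.0
```

Run:
```python
from h import *
rep()
from plant import env
d=env.snapshot('wrist');cv2.imwrite('pics/w4.png',d['img'][:,:,::-1]);pickle.dump(d,open('w4.pkl','wb'))
d=env.snapshot('scene');cv2.imwrite('pics/s4.png',cv2.resize(d['img'][190:310,210:370],None,fx=4,fy=4,interpolation=2)[:,:,::-1])
```

```text
seat [ 0.7  -0.34  0.12] rot [-0.2  -0.28 -0.18] F [10.5  3.7  1.8] t 11.75
```

View pics/w4.png

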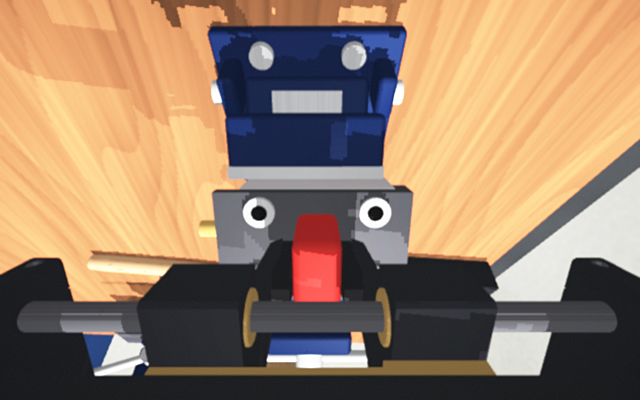

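The jig sits over the block, plate edge at row 190 with the jaw and the block's downhill side at rows 166–190. It slid 2.5 mm; push on until the hook stops.

Emit:
send_rows --increments '[[[0,0.006,0,-0.001,0,0,0],[0,0.012,0,-0.002,0,0,0],[0,0.016,0,-0.002,0,0,0],[0,0.016,0,-0.002,0,0,0]]]'

```text
time: 12.25
tool_pos: [615.9, -59.4, 165.3]
ee_rot: [1.772, 1.993, -0.523]
contact_force: [4.6, -14.6, 3.8]
width: 0.243
grip_force: 50.0
```

```bash
python3 -c "from h import *;rep()"
```

```text
seat [-0.25 -0.36  0.14] rot [-0.22 -0.41 -0.21] F [17.1  2.8 -1.1] t 12.25
```

Emit:
send_rows --increments '[[[0,0.006,0,0.003,0,0,0],[0,0.013,0,0.005,0,0,0],[0,0.013,0,0.005,0,0,0]]]'

```text
time: 12.55
tool_pos: [616.0, -59.4, 165.3]
ee_rot: [1.77, 1.989, -0.525]
contact_force: [3.9, -19.2, 9.4]
width: 0.247
grip_force: 50.0
```

```bash
python3 -c "from h import *;rep()"
```

```text
seat [-0.28 -0.33  0.09] rot [-0.19 -0.59 -0.28] F [23.8  1.5  1.2] t 12.55
```

Emit:
send_rows --increments '[[[0,-0.008,0,0.008,0,0.004,0],[0,-0.015,0,0.016,0,0.006,0.001],[0,-0.018,0,0.022,0,0.006,0.002],[0,-0.018,0,0.022,0,0.006,0.002]]]'

```text
time: 12.95
tool_pos: [616.0, -60.0, 165.1]
ee_rot: [1.779, 1.996, -0.51]
contact_force: [-3.9, 3.2, 22.5]
width: 0.245
grip_force: 50.0
```

```bash
python3 -c "from h import *;rep()"
```

```text
seat [-0.11 -0.27 -0.34] rot [-0.04  0.18 -0.43] F [11.4 -3.4 24.6] t 12.95
```

Emit:
send_rows --increments '[[[0,0.002,0,-0.006,0,0,-0.002],[0,0.004,0,-0.013,0,0,-0.004],[0,0.004,0,-0.013,0,0,-0.004],[0,0.004,0,-0.013,0,0,-0.004]]]'

```text
time: 13.35
tool_pos: [616.0, -59.9, 165.2]
ee_rot: [1.774, 2.001, -0.515]
contact_force: [0.6, -8.5, 12.7]
width: 0.243
grip_force: 50.0
```

Run:
```python
from h import *
rep()
from plant import env
d=env.snapshot('scene');x=cv2.resize(d['img'][190:310,210:370],None,fx=4,fy=4,interpolation=2);cv2.imwrite('pics/s5.png',x[:,:,::-1])
```

```text
seat [-0.13 -0.31 -0.25] rot [-0.13  0.13 -0.08] F [16.3 -0.4  9.9] t 13.35
```

View pics/s5.png

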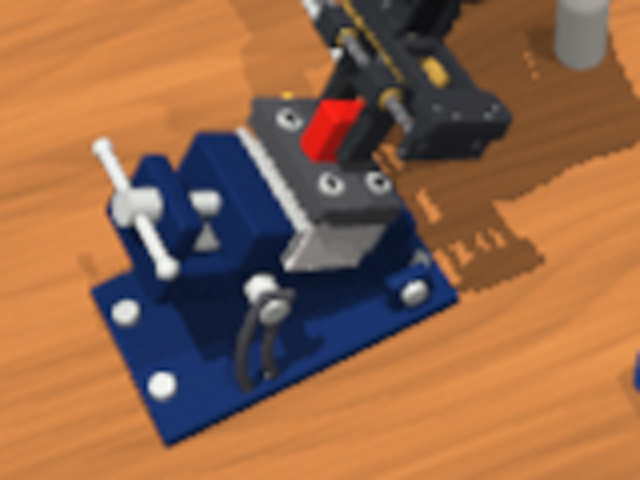

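The scene crop shows the plate flat on the block with the grip bar at (330,130). Release.

Emit:
send_rows --increments '[[[0.4,0,0,0,0,0,0],[0.4,0,0,0,0,0,0],[0.4,0,0,0,0,0,0],[0.4,0,0,0,0,0,0]]]'

```text
time: 13.8
tool_pos: [614.4, -57.3, 161.1]
ee_rot: [1.778, 2.01, -0.516]
contact_force: [-0.5, -0.5, 0.4]
width: 0.4
grip_force: 0.0
```

```bash
python3 -c "from h import *;rep()"
```

```text
seat [-4.78 -1.74 -2.2 ] rot [-0.42  0.53  0.13] F [ 2.9 -0.6  3.8] t 13.8
```

Emit:
send_rows --increments '[[[0.6,0,0,-0.03,0,0,0],[0.6,0,0,-0.1,0,0,0],[0.6,0,0,-0.3,0,0,0],[0.6,0,0,-0.5,0,0,0],[0.6,0,0,-0.7,0,0,0]]]'

```text
time: 14.3
tool_pos: [608.3, -1.3, 252.4]
ee_rot: [1.778, 2.009, -0.514]
contact_force: [0.7, 0.8, -0.6]
width: 0.604
grip_force: 0.0
```

Run:
```python
from h import *
rep()
from plant import env
d=env.snapshot('wrist');cv2.imwrite('pics/w6.png',d['img'][:,:,::-1]);H=hsv(d)
p,u,v=pts(d,(H[...,1]<60)&(H[...,2]<160)&win(d,150,500,60,260));q=RN.inv().apply(p-N);j=(q[:,2]>-3)&(q[:,2]<14)&(abs(q[:,0])<50)&(abs(q[:,1])<70)
p,q=p[j],q[j];c,k,i=plane(p,tol=1.);print('plate n',RN.inv().apply(k),'z',q[i,2].mean(),i.sum(),len(p));print(cv2.minAreaRect(q[i][:,:2].astype('f4')),q[i].min(0),q[i].max(0))
```

```text
seat [ -3.48  -0.94 105.11] rot [-0.35  0.53  0.09] F [1.4 0.8 3.6] t 14.3
plate n [-0.00126515  0.00311946  0.99999433] z 7.984541075173622 4644 5831
((3.5402050018310547, -2.9160690307617188), (67.97452545166016, 110.4990005493164), 0.11412689834833145) [-30.46881564 -58.13628587   6.73865226] [37.59769112 52.3121789   9.23953404]
```

View pics/w6.png

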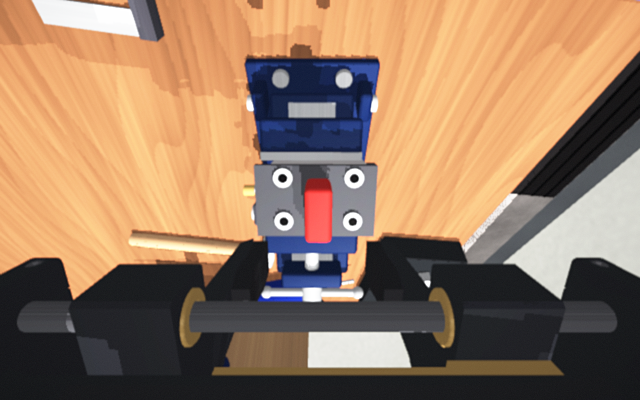

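The released jig (cols 255–377, rows 163–236) lies flat: underside about 0 mm above the block, x about -0.4 mm, rotation under 0.2°. Both lips stopped on contact. Hand in.

```bash
python3 -c "
from plant import env
print(env.finish_job())"
```

```text
the job is handed in; nothing more can be done
None
```

The drill jig is on the block and the job is handed in, with no verdict returned. At release both lips had stopped hard against the block, and the last wrist view showed the plate flat to under 0.2°. The gripper was clear at 14.3 s, and I saw no bystander touched.

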